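# Clear copper offcuts from the winder's run-out bed

### The arm

A 6-joint arm with a two-finger parallel gripper is mounted at the origin on the work surface. World frame = base frame: x ahead of the robot, y to its left, z up, the work surface at z = 0. Lengths are in m, angles in rad, forces in N, time in s.
With the tool pointing down it reaches from about 0.275 to 0.75 m from the base axis. Payload 10.2 kg.
Tool frame: the origin (TCP) lies midway between the tips of the shut fingers; the grasp point (between the pads) lies 19 mm behind it; y points along the fingers, z is the direction in which the jaws open and shut, and the axes are right-handed (so a half turn about y gives the same grasp; the last joint's range is limited). The gripper opens to 85 mm and grips with 20 to 120 N. Pads are 22 mm wide; open, the fingers measure 114 mm over their backs; the gripper's body (76 mm by 85 mm) begins 54 mm behind the grasp point. The pads swing forward as they close: fully open they stand 13 mm farther back than shut.
Start: joints at [1.052, 0.313, 1.498, -0, 1.331, -0.223], TCP at [0.153, 0.502, 0.231] pointing down, gripper open.
Joint ranges: [-2.94, 2.94], [-0.97, 2.17], [0.19, 2.56], [-1.23, 4.37], [0.02, 3.11], [-2.88, 2.88]. Speed limits (rad/s): [2.39, 2.39, 3.01, 3.14, 3.14, 3.14].

### API

Orientations are given as a 3x3 rotation matrix whose columns are the frame's x, y, z axes.
In Python, from rig import manip gives the robot as it stands. Calls block until the motion is done:
- manip.reach(position, orientation): joint-space move of the TCP to a pose.
- manip.move_linear(position, frame=None, v=0.15, contact_N=None): straight line of the TCP; frame=None keeps the orientation; v is the mean speed in m/s. With contact_N (N) it stops when the force on the tool has changed by that much, and returns True; else False.
- manip.move_joints(angles): joint-space move.
- manip.set_gripper(opening, grip_force=None): opening from 0.0 (shut) to 1.0 (fully open); grip_force is the grip in N (None keeps the last); returns when the fingers have stopped.
- manip.sleep(seconds).
- manip.solve_ik(position, orientation): joint angles nearest the present ones, or None.
- manip.sense(): the state.
- manip.capture(name): name is "side" or "top" or "wrist"; returns the picture (480x640x3 uint8, red, green, blue); there is no depth.
- manip.calibration(name): a dict with "fx", "fy", "cx", "cy" (pixels), "k1" (the pictures are not rectified: a ray, as slopes to the right and down, at radius r is drawn at 1 + k1 r^2 times it, then the intrinsics apply), "world_to_cam" (4x4, takes a point from world to camera coordinates). Camera axes: x right, y down, z forward; pixel columns grow to the right and rows downward; lengths in m; the calibration is good to about 2 mm. A picture is of the moment at which its call begins: read the wrist's pose just before it. calibration takes no time and is no camera call; for the wrist camera it gives the pose at the moment of the call.
A pose or a line that the arm cannot do raises manip.Unreachable and nothing moves.
- manip.finish_job(): hands the job in, once; it reports no verdict.
Trained networks look in the newest picture that a camera, given by its name, has taken for a name from the list of things; names that differ only in an ending like _2 or _b are one class to them, and where a whole thing is asked for, a point or a joint stands for the part that bears it (a point fixed in the world has none). Each returns a list of dicts, best first, with "score" (0 to 1); they miss things now and then, are a little off and sometimes report something else, mostly with a low value. They report only what shows in the picture. A call takes as long as a camera call. They do not tell look-alikes from the thing itself.
- manip.find_in(camera, target): "position" ([column, row] in pixels, amid what is visible of it).
- manip.cut_out(camera, target): "mask" (480x640 bool, what is visible of it) and "position" ([column, row] in pixels, amid what is visible of it).
The state is a dict: "time": time; "qpos": joint angles; "qd": joint speeds; "tau": joint torques, N m; "tool_pos": TCP position; "tcp_rot": TCP orientation; "contact_force": force on the tool from outside, world axes, zero at the start; "moment": the same for the moment, N m; "width": opening from 0.0 (shut) to 1.0 (fully open).
Only numpy, scipy, OpenCV 4.12 (cv2) and the standard library are available. Lean on these libraries where they do the work, as an engineer would, in place of code of your own. Each camera call takes 0.05 s, during which the arm holds its last target.

### The job

First slide the gate of the winder's run-out bed fully open, to its stop. Then lift the scraper block out of its holder by its two ends, stand it on the bench and let go, take it again across its two broad faces so that it fits down between the bed's side walls, and with it sweep all five copper offcuts along the bed, over the lip and into the tray, never touching them with the gripper. Finish with the gate still open and the scraper standing foot down on the open bench, let go, and do not disturb the wire spool, the coils or the screwdriver.

Things in the scene. Friction and masses are not known exactly. Their poses are not given: they have to be found in the camera images.
- bed_floor (a point): Coil winder's run-out bed, fixed: a straight channel, open on top, along this frame's y. Point on the channel floor, mid-width, 55 mm above the bench; z up. Grey side walls, inner faces at x -40 and +40 mm, 8 mm thick, rise 56 mm above the floor. Floor runs from y = -150 mm (low end stop, 12 mm high, 6 mm thick) to the lip at y = +122 mm. A gate crosses the channel at y 110 to 118 mm.
- lip (a point): Middle of the lip, the +y end of the channel floor; axes as the bed's. Beyond it lies a fixed open steel tray, inside x -65 to +65 mm, y 0 to 116 mm from here, its floor 49 mm and its rim 21 mm below the lip. The side walls run on 22 mm past the lip.
- gate (a joint): The gate's travel in m: 0 = shut across the channel, 0.085 = fully open against its stop. It slides towards the bed's -x, out past the near side wall, with about 2 N of friction, and stays where it is left.
- gate_grip (a point): Centre of the gate's grip: a dark upright fin on the gate's top edge, 14 mm thick (bed y), 30 mm wide (bed x, the sliding direction), 36 mm high, its foot level with the tops of the side walls. Axes as the bed's.
- scraper_mid (a point): Centre of the scraper: a plain wooden block with a rubber foot, 68 mm long (its y), 32 mm thick (its x), 64 mm high (its z), about 160 g, foot down. At the start it stands in the slot of its holder, its foot 6 mm above the bench.
- holder: The scraper's holder, fixed; origin on the bench under its middle, z up. Two grey cheeks 12 mm thick, 40 mm long (y), up to 72 mm above the bench, stand at x -18 to -30 and +18 to +30 mm on a 6 mm base and hide the block's faces to just past its top; the block's two ends stick out 14 mm at -y and +y and can be gripped.
- spool: Bystander: a small spool of copper wire, 68 mm across, 75 mm high, standing; origin under its centre.
- coils: Bystander: a stack of three wound coils, 84 mm across, 66 mm high; origin under its centre.
- driver: Bystander: a screwdriver lying on the bench, 170 mm long along its x, up to about 30 mm high.
- chip0_mid (a point): copper bar offcut, a block 18 x 13 mm and 10 mm high; point at its centre. It lies flat and loose on the bed floor.
- chip1_mid (a point): copper bar offcut, a block 15 x 15 mm and 10 mm high; point at its centre. It lies flat and loose on the bed floor.
- chip2_mid (a point): copper bar offcut, a block 22 x 13 mm and 10 mm high; point at its centre. It lies flat and loose on the bed floor.
- chip3_mid (a point): copper slug, a disc 16 mm across and 10 mm high; point at its centre. It lies flat and loose on the bed floor.
- chip4_mid (a point): copper slug, a disc 16 mm across and 10 mm high; point at its centre. It lies flat and loose on the bed floor.
Things that resemble listed ones, but are neither listed nor needed, are in the scene too. Of the things like the part that bears scraper_mid, leave any that is green; of the rest the larger one is meant. There is more than one size of the holder; the one meant has the size given above.

How it is judged:
By the outcome, as a careful person would: the job done as asked, in the order asked, and still so for the second after the job is handed in, with the robot touching nothing.
It also fails if it takes over 72 s, if anything falls off the work surface, if the arm or the gripper's body presses on something with over 40 N, if the wrist force passes 120 N, or if a joint passes its speed limit or range.

## Working session

There is one attempt and no reset: what is moved stays moved. The work goes in short steps, each a Python script; the robot and the scene stay as the last script left them, time stands still between calls to the robot, and variables do not carry over. Pictures are saved under pics/ and viewed, and the job is handed in when it is done.

```bash
ls; mkdir -p pics; cat > h.py <<'E'
import numpy as np, cv2
from rig import manip
def save(n,name):
    im=manip.capture(n); cv2.imwrite('pics/'+name+'.png',im[:,:,::-1]); return im
def ray(cal,px):
    K=np.array([[cal['fx'],0,cal['cx']],[0,cal['fy'],cal['cy']],[0,0,1]])
    u=cv2.undistortPoints(np.array([[px]],float),K,np.array([cal['k1'],0,0,0,0]))[0,0]
    T=np.array(cal['world_to_cam']);R=T[:3,:3];t=T[:3,3]
    return -R.T@t, R.T@np.array([u[0],u[1],1])
def atz(cal,px,z):
    o,d=ray(cal,px); return o+d*(z-o[2])/d[2]
def proj(cal,P):
    T=np.array(cal['world_to_cam']);K=np.array([[cal['fx'],0,cal['cx']],[0,cal['fy'],cal['cy']],[0,0,1]])
    r,_=cv2.Rodrigues(T[:3,:3])
    return cv2.projectPoints(np.array(P,float).reshape(-1,1,3),r,T[:3,3],K,np.array([cal['k1'],0,0,0,0]))[0][:,0]
def tri(c1,p1,c2,p2):
    o1,d1=ray(c1,p1);o2,d2=ray(c2,p2)
    A=np.stack([d1,-d2],1);s=np.linalg.lstsq(A,o2-o1,rcond=None)[0]
    a,b=o1+s[0]*d1,o2+s[1]*d2
    return (a+b)/2,np.linalg.norm(a-b)
E
python3 - <<'E'
from h import *
for n in ['top','side','wrist']:
    c=manip.calibration(n)
    save(n,n+'0')
    o,d=ray(c,[320,240]); print(n,c['fx'],c['k1'],o.round(3),d.round(2))
s=manip.sense();print(s['time'],s['tool_pos'],s['tcp_rot'],s['width'])
E
```

```text
pics
top 493.55034609801464 0.01764301251667551 [ 0.409 -0.052  1.172] [ 0.12  0.01 -0.99]
side 604.433623544828 -0.12913867503629212 [-0.181 -0.833  0.971] [ 0.54  0.55 -0.64]
wrist 331.45923681104097 -0.04915263585635631 [0.089 0.522 0.373] [ 0.25 -0.08 -0.96]
0.15 [0.15294576 0.50202711 0.23086214] [[ 9.56584935e-01 -4.62294387e-04  2.91453339e-01]
 [-2.91453646e-01 -8.81431699e-04  9.56584547e-01]
 [-1.85327455e-04 -9.99999505e-01 -9.77901669e-04]] 1.000074008478753
```

View pics/top0.png

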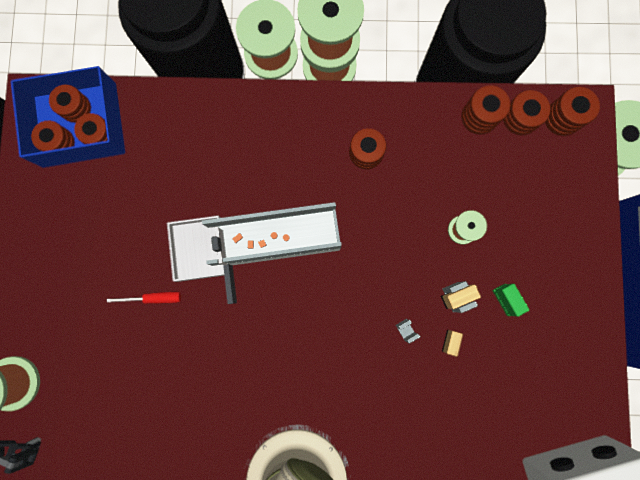

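View pics/side0.png

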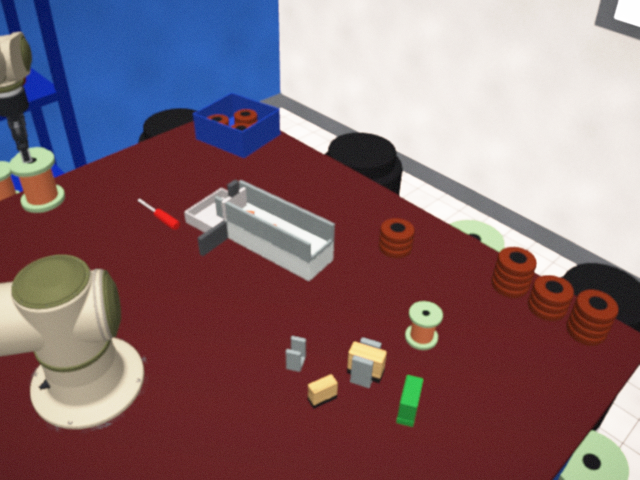

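View pics/wrist0.png

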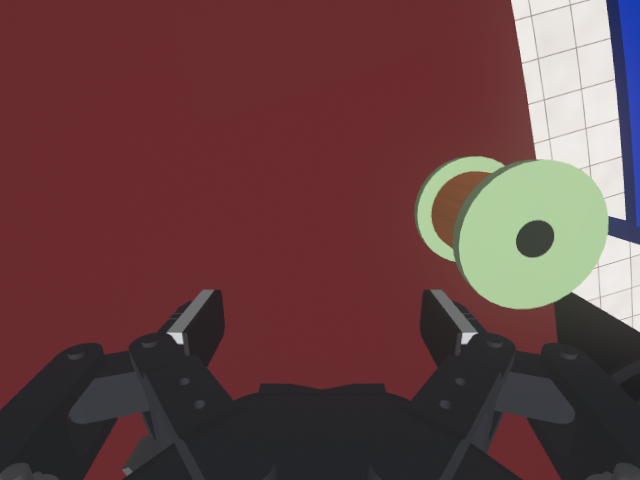

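Top picture: the bed is at about (270,238), with its lip and tray at the left and the gate fin at (215,243). The tan block in the large holder is at (462,297), a green look-alike at (512,300), and a small block and small holder at (454,343) and (408,330).

```bash
python3 - <<'E'
from h import *
ct=manip.calibration('top');cs=manip.calibration('side')
for n in ['scraper_mid','gate_grip','gate','holder','chip0_mid','chip1_mid','chip2_mid','chip3_mid','chip4_mid','bed_floor','lip']:
    for cam in ['top','side']:
        try:r=manip.find_in(cam,n)
        except Exception as e: print(n,cam,e);continue
        print(n,cam,[(np.round(x['position'],1).tolist(),round(x['score'],2)) for x in r[:6]])
im=cv2.imread('pics/top0.png')
cv2.imwrite('pics/tb.png',cv2.resize(im[190:315,160:350],None,fx=4,fy=4,interpolation=cv2.INTER_CUBIC))
cv2.imwrite('pics/ts.png',cv2.resize(im[270:360,390:540],None,fx=5,fy=5,interpolation=cv2.INTER_CUBIC))
E
```

```text
scraper_mid top [([510.6, 296.7], 0.9), ([450.1, 339.6], 0.61), ([462.7, 296.2], 0.57), ([219.6, 243.2], 0.28)]
scraper_mid side [([410.0, 399.8], 0.89), ([319.0, 392.4], 0.7), ([372.2, 353.1], 0.69)]
gate_grip top [([220.1, 246.2], 0.9)]
gate_grip side [([233.1, 194.9], 0.67)]
gate top [([218.7, 245.3], 0.9)]
gate side [([235.6, 198.8], 0.78)]
holder top [([408.0, 333.1], 0.59), ([458.1, 290.5], 0.52), ([218.5, 243.4], 0.38)]
holder side [([363.9, 369.8], 0.82), ([298.1, 355.8], 0.55)]
chip0_mid top [([252.2, 243.0], 0.58)]
chip0_mid side []
chip1_mid top []
chip1_mid side [([371.6, 354.5], 0.35)]
chip2_mid top [([234.5, 236.8], 0.61)]
chip2_mid side []
chip3_mid top [([274.5, 235.4], 0.49)]
chip3_mid side []
chip4_mid top [([283.5, 240.8], 0.55)]
chip4_mid side [([263.5, 224.6], 0.67), ([363.7, 369.5], 0.4)]
bed_floor top [([242.3, 240.2], 0.83)]
bed_floor side [([266.7, 228.5], 0.63)]
lip top [([241.1, 242.1], 0.66), ([157.4, 299.3], 0.6)]
lip side [([263.0, 225.0], 0.77)]
```

View pics/tb.png

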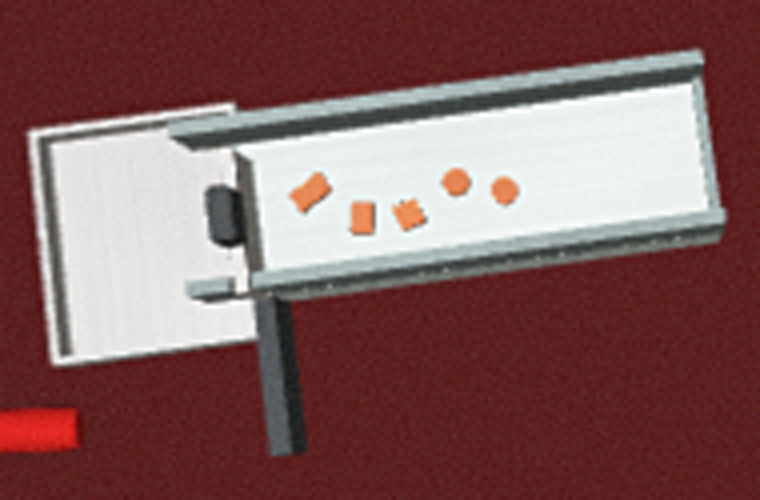

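View pics/ts.png

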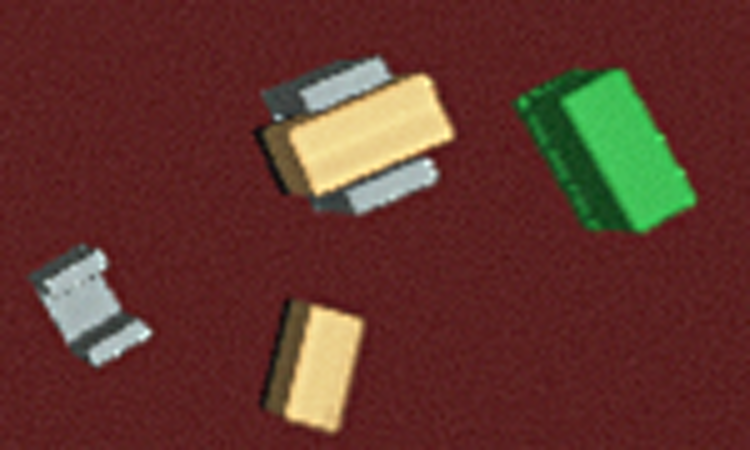

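```bash
cat > fit.py <<'E'
from h import *
from scipy.optimize import least_squares
def Rz(a): return np.array([[np.cos(a),-np.sin(a),0],[np.sin(a),np.cos(a),0],[0,0,1]])
def fit(cal,bp,px,x0,z0):
    bp=np.array(bp,float)/1000;px=np.array(px,float)
    f=lambda p:(proj(cal,(Rz(p[2])@bp.T).T+[p[0],p[1],z0])-px).ravel()
    r=least_squares(f,x0); return r.x, r.fun.reshape(-1,2)
E
python3 - <<'E'
from fit import *
ct=manip.calibration('top')
c=lambda u,v,s,x,y:((u+.5)/s-.5+x,(v+.5)/s-.5+y)
B=lambda u,v:c(u,v,4,160,190); S=lambda u,v:c(u,v,5,390,270)
bp=[(48,144,56),(-40,144,56),(-48,-150,56),(48,-150,56)]
px=[B(170,123),B(187,288),B(722,227),B(702,50)]
x,r=fit(ct,bp,px,[.48,.05,0],.055);print('bed',x,r.round(1).tolist())
fin=atz(ct,B(220,215),.111+.036);print('fin top',fin, 'bedframe',Rz(-x[2])@(fin-[x[0],x[1],0]))
bp=[(16,34,32),(-16,34,32),(-16,-34,32),(16,-34,32)]
px=[S(290,128),S(316,197),S(456,136),S(430,73)]
x,r=fit(ct,bp,px,[.3,-.4,0],.038);print('scr',x,r.round(1).tolist())
# small
for p in [(305,300),(365,320),(340,432),(283,418)]: print(atz(ct,S(*p),.04).round(3))
for n,p in dict(chip0=(362,218),chip1=(409,214),chip2=(311,191),c3=(456,181),c4=(505,190),spool=None).items() if 0 else []: pass
for p in [(311,191),(362,218),(409,214),(456,181),(505,190)]: print('chip',atz(ct,B(*p),.065).round(3))
print('spool',atz(ct,(471,226),.075).round(3))
print('coil',atz(ct,(368,145),.066).round(3)); print('driver',atz(ct,(179,297),.02).round(3),atz(ct,(108,300),.02).round(3))
print('base rail', atz(ct,B(287,455),.1))
E
```

```text
bed [0.54583124 0.06953046 0.161043  ] [[-0.7, 0.6], [-0.5, -0.7], [1.2, -0.4], [-0.0, 0.5]]
fin top [0.5178925  0.18007835 0.147     ] bedframe [-0.00985112  0.11359738  0.147     ]
scr [ 0.42165447 -0.36068266  0.40598465] [[-0.5, 0.1], [0.1, -0.2], [0.6, 0.5], [-0.2, -0.4]]
[ 0.347 -0.338  0.04 ]
[ 0.339 -0.365  0.04 ]
[ 0.289 -0.353  0.04 ]
[ 0.294 -0.328  0.04 ]
chip [0.541 0.148 0.065]
chip [0.527 0.118 0.065]
chip [0.53  0.092 0.065]
chip [0.549 0.066 0.065]
chip [0.545 0.038 0.065]
spool [ 0.578 -0.376  0.075]
coil [ 0.763 -0.145  0.066]
driver [0.404 0.285 0.02 ] [0.393 0.45  0.02 ]
base rail [0.39357219 0.14806459 0.1       ]
```

```bash
cat >> fit.py <<'E'
def down(yaw):  # tool z (jaw axis) = (-sin,cos), tool x=(cos,sin)
    c,s=np.cos(yaw),np.sin(yaw)
    return np.array([[c,0,-s],[s,0,c],[0,-1,0]],float)
E
python3 - <<'E'
from fit import *
manip.reach([0.505,0.15,0.25],down(.161))
c=manip.calibration('wrist'); save('wrist','w1')
np.save('w1.npy',c,allow_pickle=True)
print(manip.sense()['time'],manip.sense()['tool_pos'],[ (r['position'],r['score']) for r in manip.find_in('wrist','gate_grip')])
E
```

```text
3.1083 [0.50473258 0.15072892 0.25002036] [([350.3, 252.3], 0.74)]
```

View pics/w1.png

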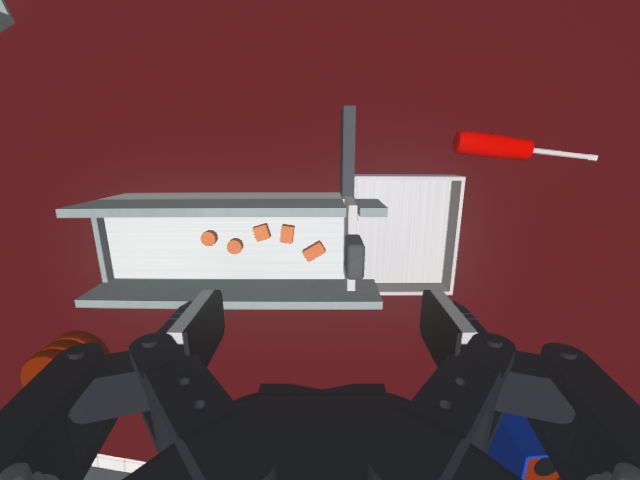

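```bash
python3 - <<'E'
import cv2
im=cv2.imread('pics/w1.png')
cv2.imwrite('pics/w1a.png',cv2.resize(im[180:320,270:470],None,fx=4,fy=4,interpolation=cv2.INTER_CUBIC))
cv2.imwrite('pics/w1b.png',cv2.resize(im[180:320,50:250],None,fx=4,fy=4,interpolation=cv2.INTER_CUBIC))
E
```

```text
(no output)
```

View pics/w1a.png

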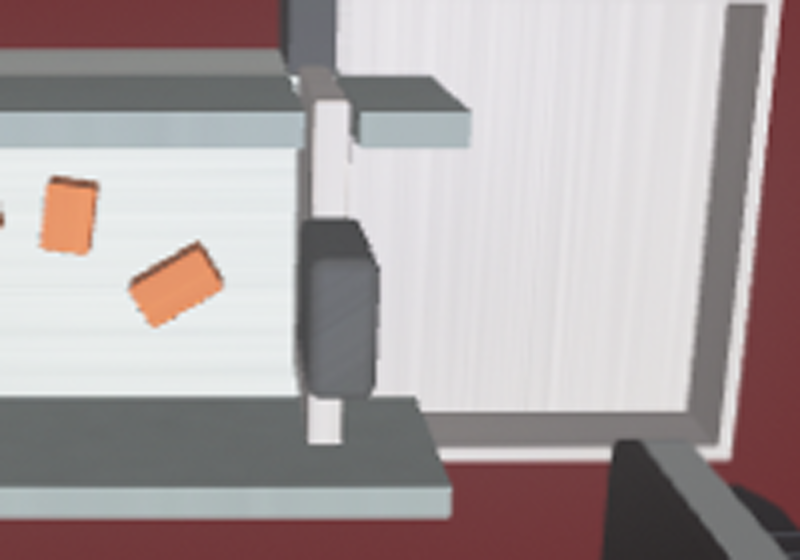

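View pics/w1b.png

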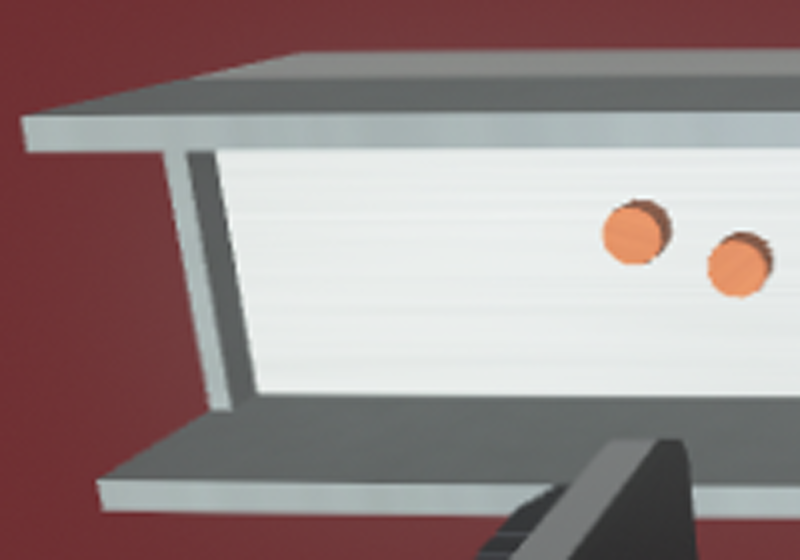

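```bash
python3 - <<'E'
from fit import *
c=np.load('w1.npy',allow_pickle=True).item()
A=lambda u,v:((u+.5)/4-.5+270,(v+.5)/4-.5+180)
B=lambda u,v:((u+.5)/4-.5+50,(v+.5)/4-.5+180)
px=[A(470,110),A(470,147),A(450,487),A(452,518),B(22,116),B(27,151),B(97,480),B(103,511)]
for yl in(-150,-156):
    bp=[(-48,144,56),(-40,144,56),(40,144,56),(48,144,56),(-48,yl,56),(-40,yl,56),(40,yl,56),(48,yl,56)]
    x,r=fit(c,bp,px,[.54,.07,.16],.055);print('bed',x,r.round(1).tolist())
P=lambda p:(Rz(-x[2])@(p-[x[0],x[1],0.055]))
for p in [(310,258),(374,258),(377,392),(312,397),(343,327)]:
    q=atz(c,A(*p),.147);print('fin',q.round(4),P(q).round(4))
for p in [A(69,216),A(176,286),B(632,235),B(737,266),(262,232)]:print('chip',P(atz(c,p,.065)).round(3))
E
```

```text
bed [0.54729874 0.07023166 0.16294372] [[0.8, 0.2], [0.3, 0.1], [0.8, -0.2], [-0.1, -0.1], [-0.9, 0.0], [-0.4, 0.1], [-0.4, 0.2], [-0.2, 0.0]]
bed [0.54727107 0.07291824 0.16460854] [[3.8, 0.4], [3.3, 0.3], [3.7, -0.0], [2.8, 0.0], [-4.4, 0.8], [-3.8, 0.9], [-3.5, 0.8], [-3.3, 0.6]]
fin [0.5048 0.1714 0.147 ] [-0.0258  0.1041  0.092 ]
fin [0.5028 0.1835 0.147 ] [-0.0257  0.1164  0.092 ]
fin [0.5298 0.1895 0.147 ] [0.0019 0.1179 0.092 ]
fin [0.5329 0.177  0.147 ] [0.0029 0.105  0.092 ]
fin [0.5175 0.1803 0.147 ] [-0.0117  0.1108  0.092 ]
chip [-0.014  0.049  0.01 ]
chip [0.005 0.076 0.01 ]
chip [-0.009 -0.033  0.01 ]
chip [-0.    -0.006  0.01 ]
chip [-0.015  0.024  0.01 ]
```

```bash
cat >> fit.py <<'E'
BED=np.array([.5473,.0702,.163])
def bed(x,y,z): # mm from bed floor -> world
    return Rz(BED[2])@np.array([x,y,z])/1000+[BED[0],BED[1],.055]
def tobed(p): return Rz(-BED[2])@(np.array(p)-[BED[0],BED[1],.055])*1000
E
python3 - <<'E'
from fit import *
R=down(BED[2])
manip.reach(bed(-11.5,114,120),R)
print(manip.move_linear(bed(-11.5,114,63),v=.15,contact_N=15))
manip.set_gripper(0.0,40); s=manip.sense(); print(s['width'],s['contact_force'],tobed(s['tool_pos']))
hit=manip.move_linear(bed(-11.5-90,114,63),v=.08,contact_N=20)
s=manip.sense(); print(hit,s['time'],s['width'],s['contact_force'],tobed(s['tool_pos']))
save('wrist','w2');save('top','t2')
E
```

```text
False
0.16044335621883915 [-0.09852292 -6.71834581  3.15457506] [-11.25229098 112.97913021  63.38134255]
True 5.6667 0.15501086625262475 [ 3.8696303  -0.08784001  0.98983003] [-86.71223549 112.93078204  63.56896778]
```

View pics/t2.png

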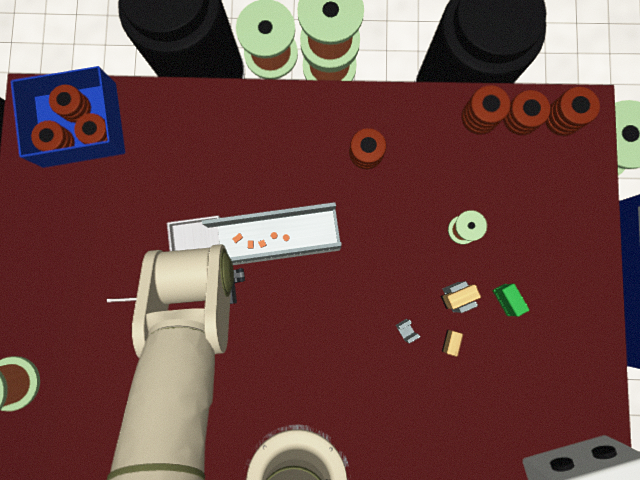

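View pics/w2.png

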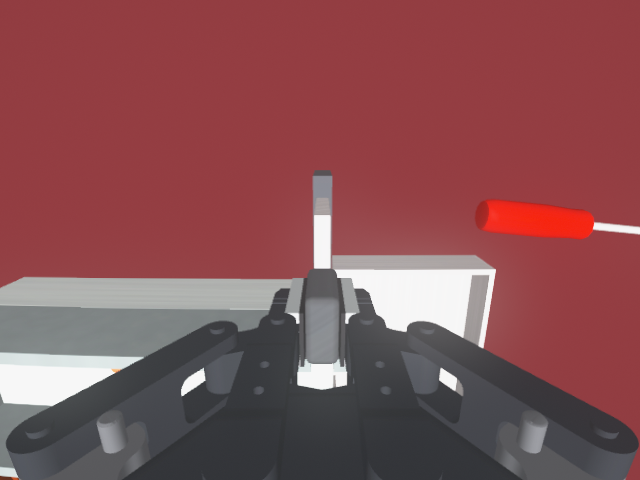

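Gate dragged about 75 mm so far, with the fin still in the fingers at (322,315). That is short of 85 mm, so I continue until it is firmly stopped.

```bash
python3 - <<'E'
from fit import *
for k in range(2):
    hit=manip.move_linear(bed(-108,113,63.4),v=.03,contact_N=20)
    s=manip.sense(); print(hit,s['time'],s['width'],s['contact_force'].round(1),tobed(s['tool_pos']).round(1))
c=manip.calibration('wrist'); np.save('w3.npy',c,allow_pickle=True);save('wrist','w3')
E
```

```text
True 6.0417 0.1610297582573935 [3.5 0.9 1.4] [-86.7 112.9  63.6]
True 6.325 0.15507236716119158 [4.  0.7 0.6] [-86.7 112.9  63.7]
```

View pics/w3.png

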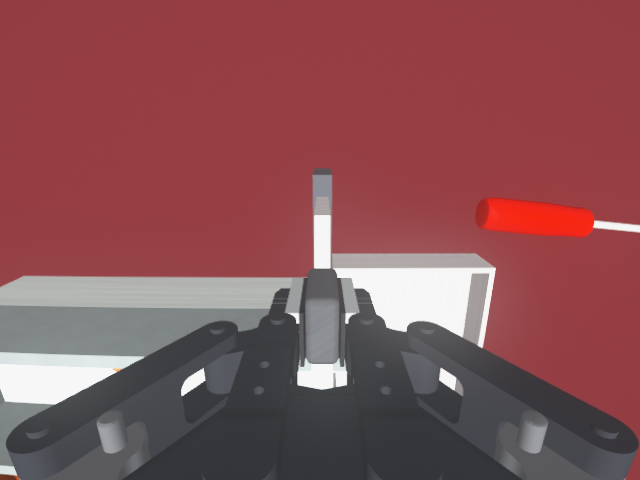

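```bash
python3 - <<'E'
from fit import *
manip.set_gripper(1.0)
p=manip.sense()['tool_pos']
manip.move_linear(p+[0,0,.1],v=.25)
c=manip.calibration('wrist'); np.save('w4.npy',c,allow_pickle=True);save('wrist','w4')
y=.406
q=np.array([.4217,-.3607,.22])-.03*np.array([np.cos(y),np.sin(y),0])
print(manip.solve_ik(q,down(y)),manip.solve_ik(q,down(y+np.pi)))
manip.reach(q,down(y))
c=manip.calibration('wrist'); np.save('w5.npy',c,allow_pickle=True);save('wrist','w5')
print(manip.sense()['time'],manip.sense()['qpos'])
im=cv2.imread('pics/w5.png');
E
```

```text
None [-9.73362471e-01  3.59682216e-01  1.46293517e+00 -4.44089210e-16
  1.31897527e+00  1.91433856e-01]Traceback (most recent call last):
  File "<stdin>", line 9, in <module>
rig.Unreachable: the arm cannot take that pose within its joint ranges
```

View pics/w4.png

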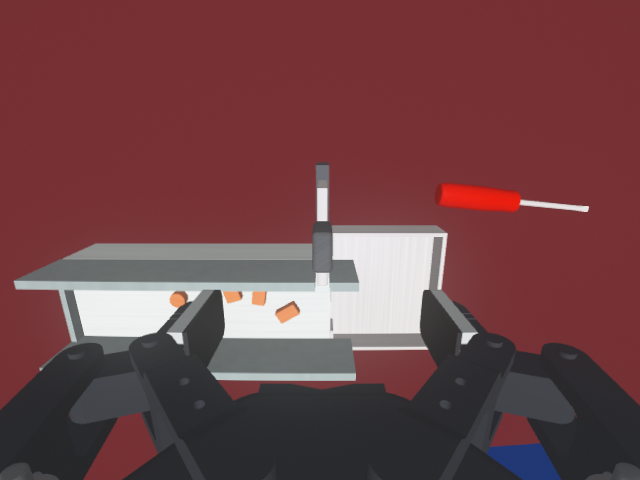

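```bash
python3 - <<'E'
from fit import *
c=np.load('w4.npy',allow_pickle=True).item()
for p in [(313,250),(331,250),(331,271),(314,271)]: print('fin',tobed(atz(c,p,.147)).round(1))
y=.406+np.pi
q=np.array([.4217,-.3607,.22])
manip.reach(q,down(y))
c=manip.calibration('wrist'); np.save('w5.npy',c,allow_pickle=True);save('wrist','w5')
print(manip.sense()['time'],manip.sense()['qpos'])
E
```

```text
fin [-87.3 107.8  92. ]
fin [-87.2 119.9  92. ]
fin [-72.1 120.   92. ]
fin [-72.1 108.4  92. ]
9.625 [-9.17406572e-01  3.87111997e-01  1.42389481e+00  9.97746139e-05
  1.33073097e+00  2.45638019e-01]
```

View pics/w5.png

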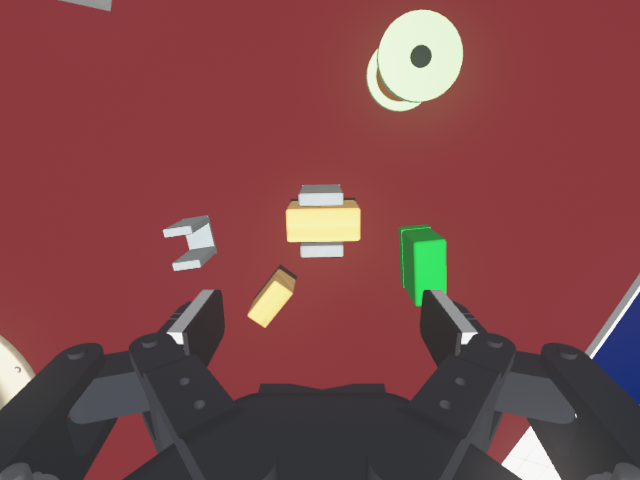

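```bash
python3 - <<'E'
import cv2
im=cv2.imread('pics/w5.png')
cv2.imwrite('pics/w5a.png',cv2.resize(im[170:320,230:460],None,fx=3.4,fy=3.4,interpolation=cv2.INTER_CUBIC))
E
```

```text
(no output)
```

View pics/w5a.png

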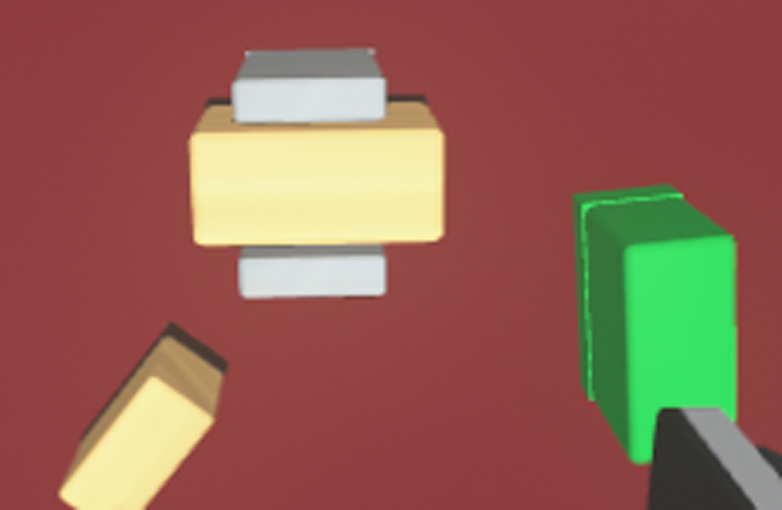

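```bash
python3 - <<'E'
from fit import *
c=np.load('w5.npy',allow_pickle=True).item()
k=3.4
A=lambda u,v:((u+.5)/k-.5+230,(v+.5)/k-.5+170)
px=[A(191,133),A(444,127),A(443,240),A(196,245)]
x,r=fit(c,[(16,34,32),(16,-34,32),(-16,-34,32),(-16,34,32)],px,[.42,-.36,.4],.038);print(x,r.round(1).tolist())
px=[A(232,82),A(385,79),A(385,121),A(234,123),A(240,253),A(386,249),A(386,294),A(241,297)]
x,r=fit(c,[(30,20,72),(30,-20,72),(18,-20,72),(18,20,72),(-18,20,72),(-18,-20,72),(-30,-20,72),(-30,20,72)],px,[.42,-.36,.4],.0);print(x,r.round(1).tolist())
for p in [(575,197),(583,398)]: print('green',atz(c,A(*p),.0).round(3))
E
```

```text
[ 0.42254517 -0.36016927  0.43013069] [[-1.1, -0.8], [0.9, -0.7], [0.9, 0.8], [-0.8, 0.9]]
[ 0.42165747 -0.35844952  0.43034231] [[-0.4, -1.4], [0.4, -1.6], [0.5, -0.3], [-0.4, 0.1], [-0.6, 1.0], [0.4, 1.3], [0.5, 0.6], [-0.4, 0.6]]
green [ 0.439 -0.446  0.   ]
green [ 0.376 -0.481  0.   ]
```

```bash
python3 - <<'E'
from fit import *
y=.430+np.pi; C=np.array([.4223,-.3598])
manip.reach([*C,.12],down(y))
print(manip.move_linear([*C,.020],v=.12,contact_N=12))
manip.set_gripper(0.0,45); s=manip.sense(); print(s['width'],s['contact_force'].round(1),s['tool_pos'])
p=s['tool_pos']
manip.move_linear(p+[0,0,.12],v=.15); s=manip.sense();print(s['time'],s['width'],s['contact_force'].round(1))
for yy in (1.734,-1.408): 
    for a in [(.42,-.2,.1),(.40,-.19,.1)]: print(yy,manip.solve_ik(a,down(yy)))
for yy in (.163,.163+np.pi): print(yy,manip.solve_ik((.42,-.2,.1),down(yy)),manip.solve_ik(bed(0,-90,60),down(yy)),manip.solve_ik(bed(0,120,60),down(yy)))
save('side','s6');save('wrist','w6')
E
```

```text
False
0.790910641876498 [-0.6  0.3  6.8] [ 0.42270427 -0.36031292  0.02098248]
12.35 0.7889814844878978 [ 0.2  0.6 -1.3]
1.734 [-6.97106051e-01  3.41224833e-01  1.83928929e+00 -4.44089210e-16
  9.61078534e-01  2.28128293e+00]
1.734 [-7.09193072e-01  2.98151834e-01  1.90210162e+00 -4.44089210e-16
  9.41339198e-01  2.26919591e+00]
-1.408 [-6.97106051e-01  3.41224833e-01  1.83928929e+00 -4.44089210e-16
  9.61078534e-01 -8.59902378e-01]
-1.408 [-7.09193072e-01  2.98151834e-01  1.90210162e+00 -4.44089210e-16
  9.41339198e-01 -8.71989399e-01]
0.163 [-6.97106051e-01  3.41224833e-01  1.83928929e+00 -4.44089210e-16
  9.61078534e-01 -2.43090238e+00] [-2.41467633e-01  5.07267688e-01  1.53304792e+00 -4.44089210e-16
  1.10127704e+00 -1.97526396e+00] [ 1.34184770e-01  5.03923236e-01  1.53850440e+00 -4.44089210e-16
  1.09916501e+00 -1.59961156e+00]
3.304592653589793 [-6.97106051e-01  3.41224833e-01  1.83928929e+00 -4.44089210e-16
  9.61078534e-01  7.10690276e-01] [-0.24146763  0.50726769  1.53304792  0.          1.10127704  1.16632869] [0.13418477 0.50392324 1.5385044  0.         1.09916501 1.5419811 ]
```

View pics/s6.png

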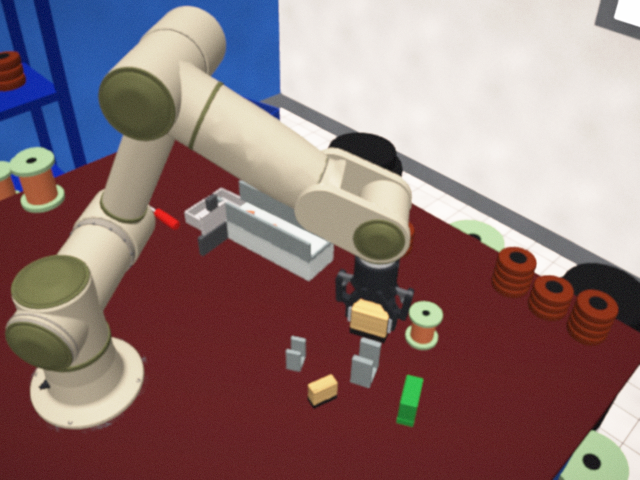

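View pics/w6.png

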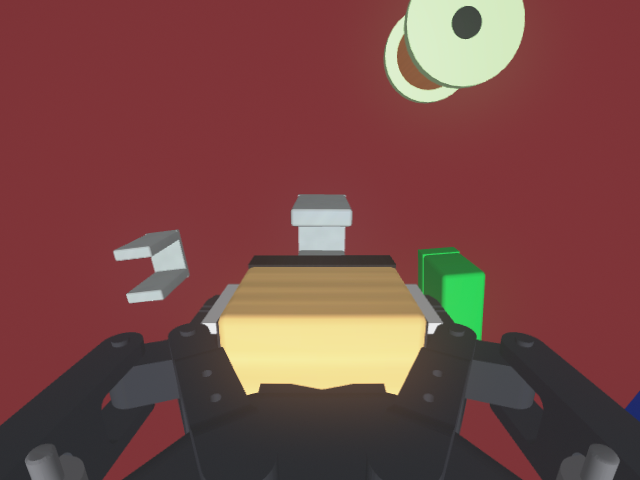

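```bash
python3 - <<'E'
from fit import *
manip.reach([.42,-.2,.10],down(-1.408))
manip.move_linear([.42,-.2,.025],v=.12)
h=manip.move_linear([.42,-.2,.011],v=.03,contact_N=5)
s=manip.sense();print(h,s['tool_pos'],s['contact_force'].round(1),s['width'],s['time'])
manip.set_gripper(1.0)
p=manip.sense()['tool_pos']
manip.move_linear([p[0],p[1],.19],v=.25)
manip.reach([.42,-.2,.19],down(.163+np.pi))
c=manip.calibration('wrist'); np.save('w7.npy',c,allow_pickle=True);save('wrist','w7')
print(manip.sense()['time'])
im=cv2.imread('pics/w7.png')
cv2.imwrite('pics/w7a.png',cv2.resize(im[150:330,200:440],None,fx=3,fy=3,interpolation=cv2.INTER_CUBIC))
E
```

```text
True [ 0.42027625 -0.20029293  0.01467993] [-0.8 -0.6  4.2] 0.7934807816921229 14.6417
17.2667
```

View pics/w7.png

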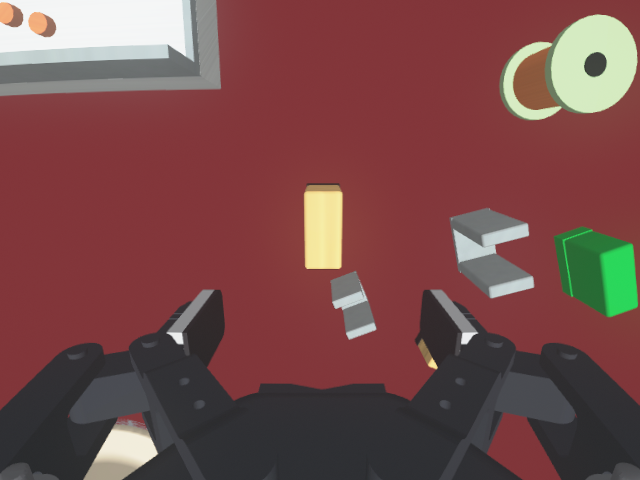

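View pics/w7a.png

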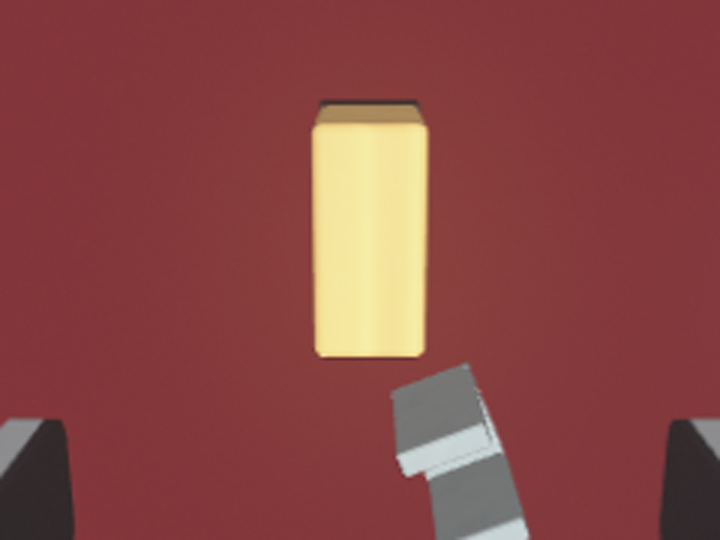

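```bash
python3 - <<'E'
from fit import *
c=np.load('w7.npy',allow_pickle=True).item()
A=lambda u,v:((u+.5)/3-.5+200,(v+.5)/3-.5+150)
px=[A(312,125),A(428,124),A(425,357),A(316,357)]
x,r=fit(c,[(34,16,64),(34,-16,64),(-34,-16,64),(-34,16,64)],px,[.42,-.2,.16],.0);print(x,r.round(1).tolist())
s=manip.sense();print(s['tool_pos'])
E
```

```text
[ 0.41987643 -0.20001423  0.16785178] [[-0.6, -1.0], [0.5, -0.8], [0.5, 1.0], [-0.4, 1.1]]
[ 0.41991365 -0.1999441   0.1897001 ]
```

```bash
python3 - <<'E'
from fit import *
R=down(.163+np.pi)
manip.move_linear([.42,-.2,.025],v=.2,contact_N=12)
manip.set_gripper(0.0,60)
s=manip.sense();p=s['tool_pos'];print(s['width'],p,s['contact_force'].round(1))
manip.move_linear([p[0],p[1],.19],v=.2)
b=bed(0,-90,0)
manip.reach([b[0],b[1],.19],R)
s=manip.sense();print(s['time'],s['width'],tobed(s['tool_pos']).round(1))
c=manip.calibration('wrist'); np.save('w8.npy',c,allow_pickle=True);save('wrist','w8');save('top','t8')
im=cv2.imread('pics/t8.png')
cv2.imwrite('pics/t8a.png',cv2.resize(im[180:320,160:360],None,fx=4,fy=4,interpolation=cv2.INTER_CUBIC))
E
```

```text
0.36407698720814563 [ 0.42021241 -0.20016961  0.0254436 ] [-0.1  0.9  5.2]
20.675 0.36972964009726444 [ -0.6 -90.8 134.6]
```

View pics/w8.png

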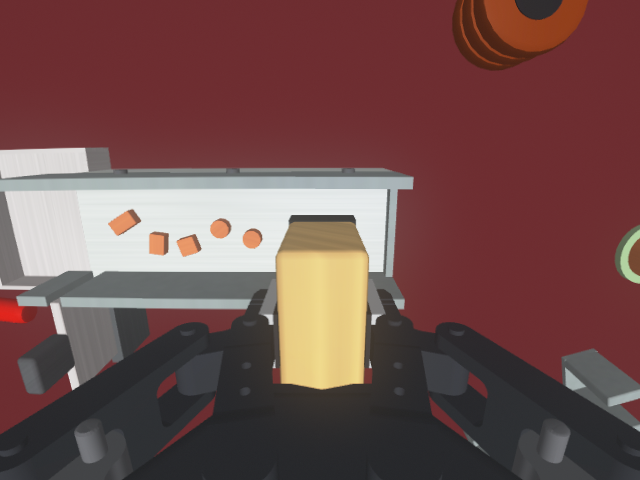

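View pics/t8a.png

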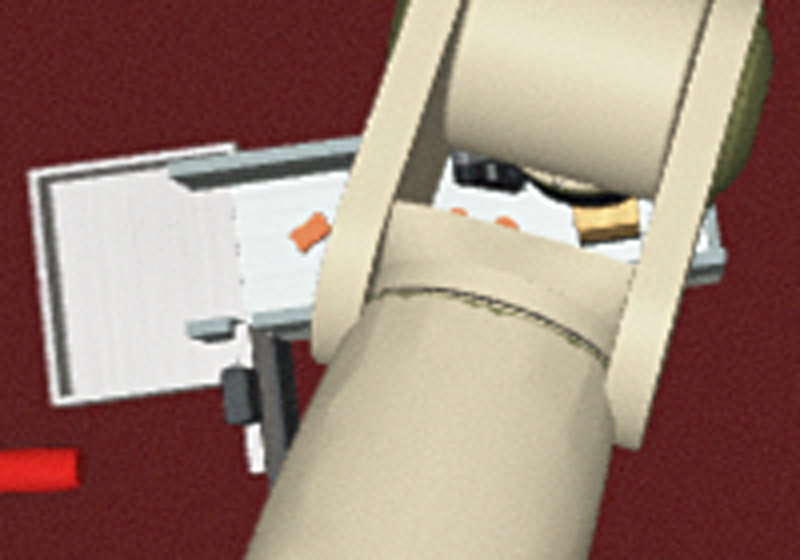

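```bash
python3 - <<'E'
from fit import *
c=np.load('w8.npy',allow_pickle=True).item()
for p in [(412,177.5),(413,188),(400,291),(403,306),(10,178),(10,189)]: print(tobed(atz(c,p,.111)).round(1))
E
```

```text
[  47.4 -149.5   56. ]
[  40.5 -150.6   56. ]
[ -33.6 -146.6   56. ]
[ -45.5 -149.6   56. ]
[ 49. 125.  56.]
[ 41.5 126.8  56. ]
```

Seen from the wrist camera, the bed matches my fit to 1–2 mm, the block is above the low end and all five chips lie ahead of it. Next I lower it until the foot touches the floor.

```bash
python3 - <<'E'
from fit import *
R=down(.163+np.pi)
h=manip.move_linear(bed(.5,-90,35),R,v=.12,contact_N=10)
print(h,tobed(manip.sense()['tool_pos']).round(1))
if not h:
    h=manip.move_linear(bed(.5,-90,19),R,v=.03,contact_N=5)
s=manip.sense();t=tobed(s['tool_pos']);print(h,t.round(1),s['contact_force'].round(1),s['width'],s['time'])
save('wrist','w9');save('side','s9')
E
```

```text
False [  0.9 -90.2  35.8]
True [  0.7 -90.1  25.3] [-1.2 -0.6  3.8] 0.368361565003499 22.1583
```

View pics/w9.png

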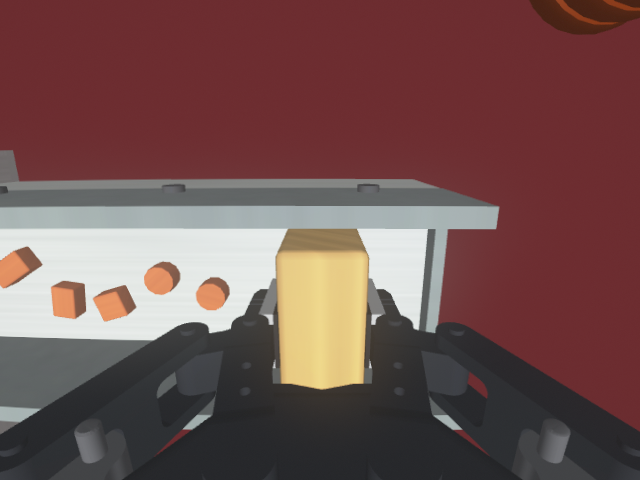

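```bash
python3 - <<'E'
from fit import *
R=down(.163+np.pi)
manip.move_linear(bed(.5,-90,26.2),R,v=.03)
h=manip.move_linear(bed(.5,60,26.2),R,v=.08,contact_N=25)
s=manip.sense();print(h,tobed(s['tool_pos']).round(1),s['contact_force'].round(1),s['width'],s['time'])
save('wrist','w10');save('top','t10');save('side','s10')
E
```

```text
False [ 0.5 59.8 26.2] [-0.4  1.1 -1. ] 0.36933445882963295 24.5333
```

View pics/w10.png

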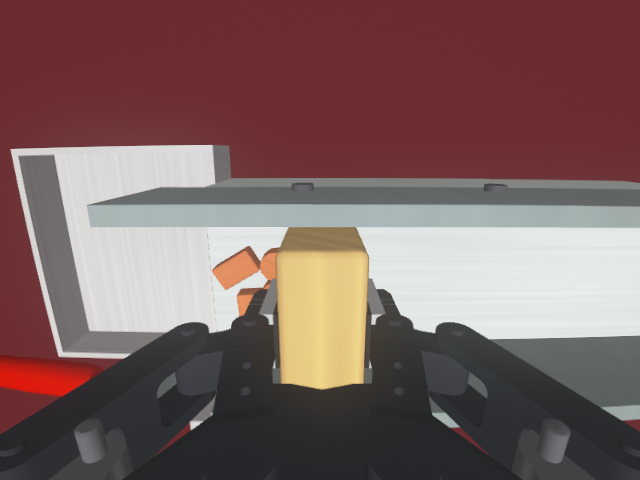

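The chips are gathered at about (240,270), in front of the block, and none are behind it. I continue over the lip.

```bash
python3 - <<'E'
from fit import *
R=down(.163+np.pi)
h=manip.move_linear(bed(.5,122,26.2),R,v=.07,contact_N=25)
s=manip.sense();print(h,tobed(s['tool_pos']).round(1),s['contact_force'].round(1),s['width'],s['time'])
manip.sleep(.3)
save('wrist','w11');save('top','t11')
im=cv2.imread('pics/t11.png')
cv2.imwrite('pics/t11a.png',cv2.resize(im[180:320,160:360],None,fx=4,fy=4,interpolation=cv2.INTER_CUBIC))
E
```

```text
False [  0.5 121.7  26.2] [ 0.4 -0.4 -1.5] 0.3656290168703611 25.7167
```

View pics/w11.png

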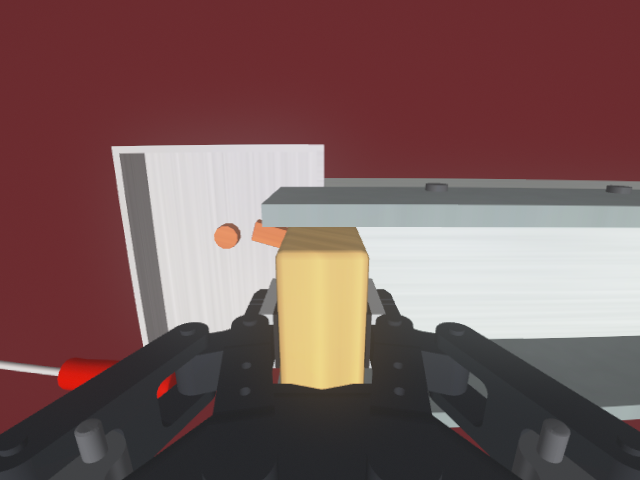

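View pics/t11a.png

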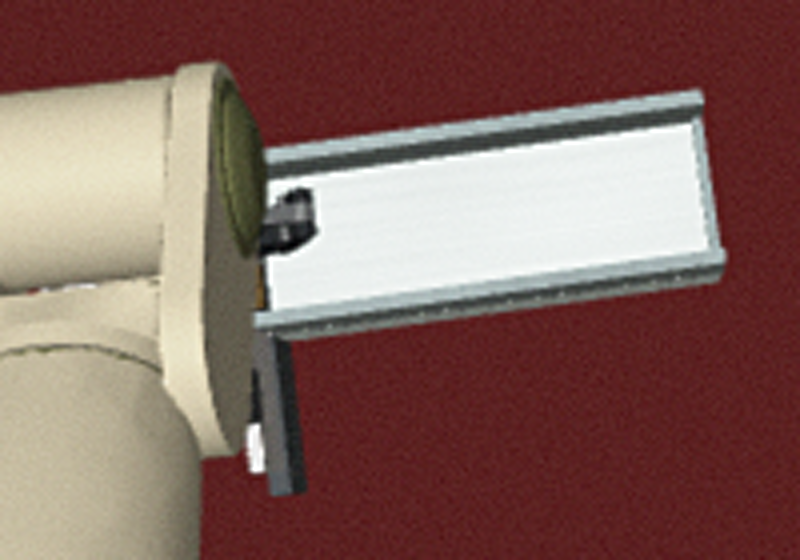

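```bash
python3 - <<'E'
from fit import *
R=down(.163+np.pi)
manip.move_linear(bed(.5,60,27),R,v=.1)
save('wrist','w12')
manip.move_linear(bed(.5,30,135),R,v=.2)
save('wrist','w13');s=manip.sense();print(s['time'],s['width'])
E
```

```text
27.6917 0.3644708877815829
```

View pics/w12.png

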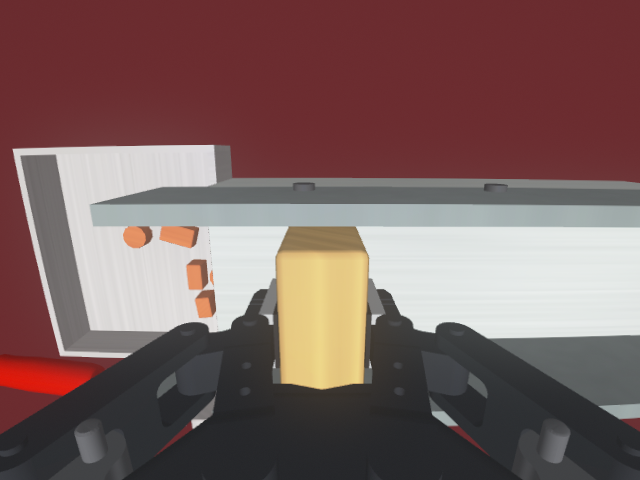

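View pics/w13.png

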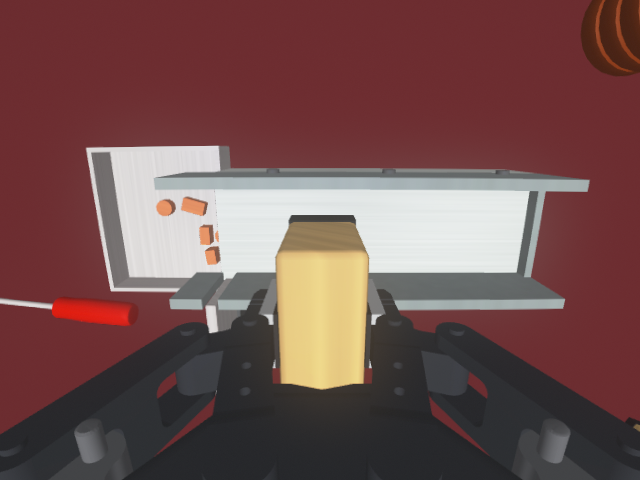

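Four chips are clearly in the tray and the fifth is half-hidden by the lip at (218,237). I'll set the scraper down, then check from the top camera.

```bash
python3 - <<'E'
from fit import *
R=down(.163+np.pi)
manip.reach([.42,-.2,.16],R)
manip.move_linear([.42,-.2,.036],v=.15)
h=manip.move_linear([.42,-.2,.021],v=.03,contact_N=5)
s=manip.sense();print(h,s['tool_pos'],s['contact_force'].round(1),s['time'])
manip.set_gripper(1.0)
p=manip.sense()['tool_pos']
manip.move_linear([p[0],p[1],.22],v=.2)
save('wrist','w14')
manip.reach([.33,-.15,.30],R)
for n in('top','side'): save(n,n[0]+'14')
c=manip.calibration('top')
print(manip.sense()['time'],manip.sense()['width'])
im=cv2.imread('pics/t14.png')
cv2.imwrite('pics/t14a.png',cv2.resize(im[180:320,160:360],None,fx=4,fy=4,interpolation=cv2.INTER_CUBIC))
E
```

```text
True [ 0.42020595 -0.20032358  0.02517277] [-1.5  0.3  5.9] 30.3167
32.75 1.0020523022806715
```

View pics/t14.png

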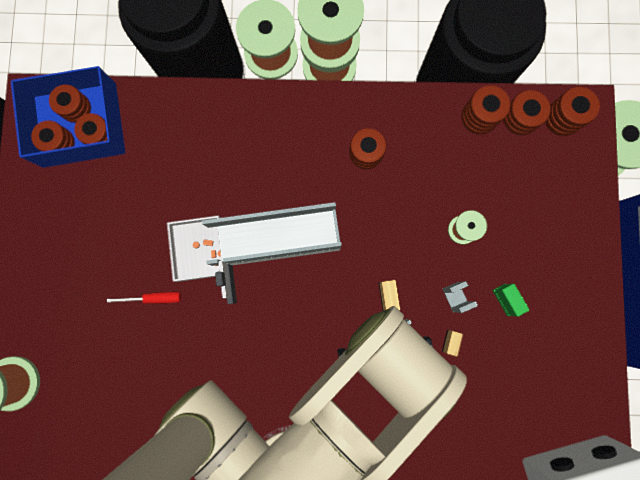

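View pics/t14a.png

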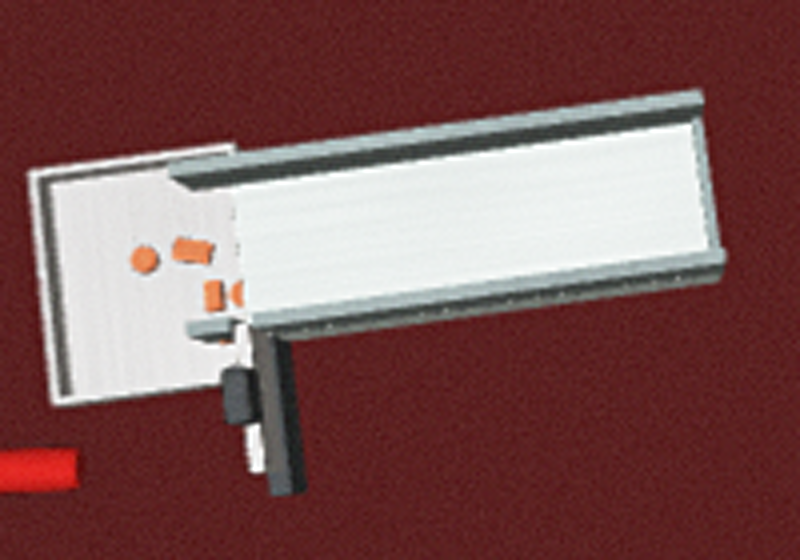

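View pics/s14.png

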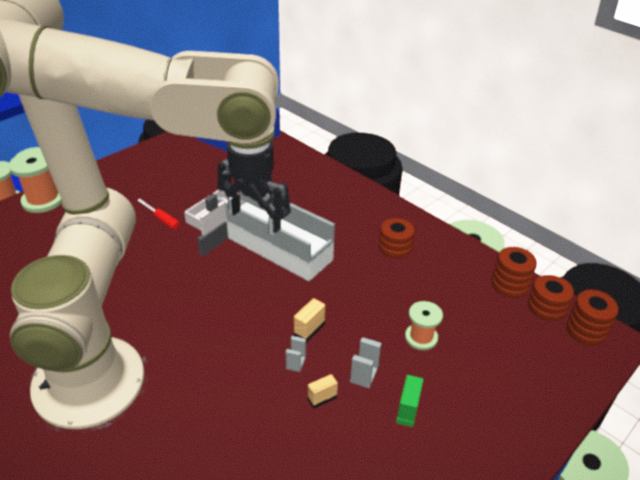

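View pics/w14.png

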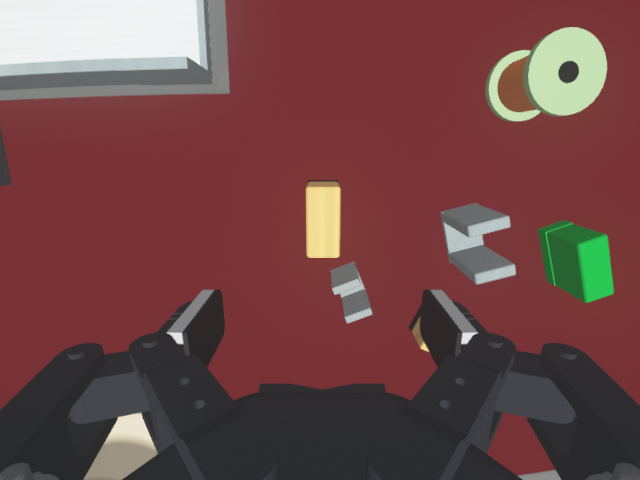

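```bash
python3 - <<'E'
from fit import *
c=np.load('w1.npy',allow_pickle=True).item()
A=lambda u,v:((u+.5)/4-.5+270,(v+.5)/4-.5+180)
for p in [A(325,443),A(330,100),A(325,398)]: print('gate top initial',tobed(atz(c,p,.111)).round(1))
ct=manip.calibration('top')
D=lambda u,v:((u+.5)/4-.5+160,(v+.5)/4-.5+180)
for p in [D(242,322),D(258,470)]: print('gate now',tobed(atz(ct,p,.111)).round(1))
for p in [D(235,368),D(236,420)]: print('fin now',tobed(atz(ct,p,.147)).round(1))
E
```

```text
gate top initial [ 29.  113.9  56. ]
gate top initial [-50.3 113.2  56. ]
gate top initial [ 17.9 113.7  56. ]
gate now [-43.9 113.   56. ]
gate now [-123.9  113.6   56. ]
fin now [-71.  112.2  92. ]
fin now [-97.9 114.7  92. ]
```

```bash
python3 - <<'E'
from fit import *
manip.finish_job()
E
```

```text
the job is handed in; nothing more can be done
```

The whole job is done and handed in at about 33 s of the 72 s allowed.

- **Gate:** I gripped the fin and pulled the gate until it stopped three times at the same place. It travelled about 75 mm rather than 85, because it was already about 10 mm open at the start. The last top picture puts the gate's centre at bed x about -84 mm, which matches fully open.
- **Scraper:** I lifted it out of the holder by its two ends, stood it on the bench and let go. I then took it again across its broad faces, set it down between the side walls and swept the bed in one pass with the foot about 1 mm above the floor. The final contact was on the bench at the expected height, and the last wrist picture shows it standing upright on open bench near (0.42, -0.20).
- **Offcuts:** the last pictures show the bed empty and all five pieces in the tray. One disc next to the lip and one bar behind the near wall are only partly visible. In every picture the fingertips stayed above the chips.
- **Other things:** the spool, coils, screwdriver, green block and small holder look unmoved. No contact stop tripped except on the gate stop and the placings.

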